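# Draw a sample from a ripening cheese and show it to the grading camera

### The job

A cheese iron stands in one of the three cheeses on the board, its sample already cut: draw the iron straight up out of the cheese, then hold it up in front of the inspection camera, with the sample in its open channel squarely facing the lens, in the middle of the view and 13 cm from it, the handle at the top of the picture. Finish while holding it there, still and free in the air, for the picture to be taken; leave the cheeses, the brush and the bowl where they are and do not touch the camera or its stand.

Things in the scene. Friction and masses are not known exactly. Their poses are not given: they have to be found in the camera images.
- handle (a point): Centre of the cheese iron's T-handle: a dark wooden bar 90 mm long (y) x 20 wide (x) x 22 high (z), 36 mm above the rind, free below but for a 10 mm neck. Iron loose, rigid, 0.11-0.18 kg. Iron axes: z from tip to handle (upright at the start), x out of the open side of its channel. At the start that side points away from the robot (+x) within 70 degrees either way.
- sample (a point): Middle of the sample, a pale stick of cheese fixed in the iron's half-round steel channel (15 mm across, 70 mm long, below a 25 mm stop collar that rests on the rind). On the iron's axis, 71 mm below the handle's centre; same axes: x out of the open side, z to the handle. Hidden in the cheese at the start, in an 18 mm bore, held only by its weight.
- iron_tip (a point): Lower end of the iron, on its axis, 106 mm below the handle's centre; same axes. At the start 10 mm above the underside of the cheese.
- lens (a point): Centre of the front of the camera's lens (31 mm across, in a 72 mm ring light). The camera looks along -x of this frame, 35 degrees below level, to the robot's side; y is sideways, z to the picture's top. The sample belongs at x = -0.13, y = z = 0 here, the iron's axes parallel to these (leaning 35 degrees, tip away from the robot). Clamped on its post, lens 290-370 mm up.
- cam_stand: The camera's stand, fixed: a steel base plate 160 x 160 x 12 mm with a 20 mm post 460 mm high in its middle, carrying the black camera (56 x 46 x 46 mm behind the lens). Origin under the middle of the base; the camera looks to its -x side, the lens 120 mm from the post's axis.
- wheel: The bored cheese, in which the iron stands: a loose rounded drum, 152 mm across, 80 mm high, about 1.35 kg, on a wooden board 28 mm thick, in a row of three alike. Origin: centre of its underside, z up. The bore is 25 mm from its middle, towards its own -x.
- wheel_b: A sound cheese without an iron, same size as the bored one, loose on the same board; not to be moved. Origin: centre of its underside.
- wheel_c: A sound cheese without an iron, same size as the bored one, loose on the same board; not to be moved. Origin: centre of its underside.
- brush: A wooden rind brush, a block 150 x 52 mm and 46 mm high standing on its pale bristles, on the table beyond the board; not to be moved. Origin: middle of its underside.
- bowl: A small steel bowl, 110 mm across and 45 mm high, on the table beyond the board; not to be moved. Origin: centre of its underside.
Mind the look-alikes: they are no part of the job. Leave any orange or yellow look-alike of the part that bears handle alone. Leave any orange look-alike of the wheel alone.

How it is judged:
On the way:
1. the iron is drawn right out: its tip is clear above the bored cheese (z of iron_tip in the frame of wheel above 0.085 m and distance of wheel from where it was at the start of the episode below 0.03 m), for 0.1 s.
At the end, for the whole second after the job is handed in: Iron held still in the fingers, touching nothing else, tip over 150 mm up. Sample 105-155 mm from the lens, within 20 mm of the view's middle, channel facing the lens and handle to the top, each within 15 degrees. All cheeses, brush and bowl within 30 mm of their places (contact force between the fingers and iron above 1 N and x of sample in the frame of lens between -0.155 and -0.105 m and y of sample in the frame of lens between -0.02 and 0.02 m and z of sample in the frame of lens between -0.02 and 0.02 m and x of lens in the frame of sample above 0.09 m and angle between the x axis of sample and the x axis of lens, either way round below 0.26 rad and angle between the z axis of sample and the z axis of lens, either way round below 0.26 rad and z of handle in the frame of lens above 0.03 m and height (world z) of iron_tip above 0.15 m and linear speed of iron below 0.02 m/s and angular speed of iron below 0.1 rad/s and contact force between iron and wheel below 0.1 N and contact force between iron and cam_stand below 0.1 N and distance of each of wheel, wheel_b, wheel_c, brush, bowl from where it was at the start of the episode below 0.03 m); the arm keeps its last pose, push and grip.
It fails at once if a cheese, the brush or the bowl is pushed or lifted more than 30 mm from its place (distance of any of wheel, wheel_b, wheel_c, brush, bowl from where it was at the start of the episode above 0.03 m).
It fails at once if the iron is levered over (more than 17 degrees) while still in the bore instead of drawn straight (z of iron_tip in the frame of wheel below 0.07 m and horizontal distance between iron_tip and wheel below 0.06 m and angle between handle's own z axis and vertical above 0.3 rad).
It fails at once if the camera or its stand is touched (more than 2 N) (contact force between any of the arm, the fingers, iron and cam_stand above 2 N).
It also fails if it takes over 35 s, if anything falls off the work surface, if the arm or the gripper's body presses on something with over 40 N, if the wrist force passes 120 N, or if a joint passes its speed limit or range.

### The arm

A 6-joint arm with a two-finger parallel gripper is mounted at the origin on the work surface. World frame = base frame: x ahead of the robot, y to its left, z up, the work surface at z = 0. Lengths are in m, angles in rad, forces in N, time in s.
With the tool pointing down it reaches from about 0.2 to 0.875 m from the base axis. Payload 3.4 kg.
Tool frame: the origin (TCP) lies on the front face of the gripper's body, between the roots of the fingers; the fingertips stand 97 mm ahead of it and the grasp point (between the pads) lies 78 mm ahead of it; z points along the fingers, y is the direction in which the jaws open and shut (so a half turn about z gives the same grasp; the last joint's range is limited). The gripper opens to 94 mm and grips with 3 to 60 N. Pads are 16 mm wide; open, the fingers measure 119 mm over their backs; the gripper's body (75 mm by 177 mm) begins 78 mm behind the grasp point.
Start: joints at [-1.467, 0.276, 1.505, -0, 1.361, -0.121], TCP at [0.128, -0.561, 0.303] pointing down, gripper open.
Joint ranges: [-2.89, 2.89], [-0.75, 2.08], [0.22, 2.7], [-1.18, 4.32], [0.11, 2.71], [-2.7, 2.7]. Speed limits (rad/s): [2.57, 2.57, 3.14, 3.14, 3.14, 3.14].

### API

Orientations are given as a 3x3 rotation matrix whose columns are the frame's x, y, z axes.
In Python, from plant import arm gives the robot as it stands.
- The arm moves only by the tool step_arm, never from a script. Its argument "steps" is a list of rows, each an object with "dr": the turn, a rotation vector about the tool's x, y, z in units of pi rad (1.0 is pi rad), a list of three; "slide": the shift along the tool's x, y, z in units of 250 mm (1.0 is 250 mm), a list of three; "jaw": the closure, from 0 (fully open) to 1 (shut). In form: [{"dr": [ax, ay, az], "slide": [tx, ty, tz], "jaw": jaw}, ...]. A call has 1 to 5 rows; each row is the pose to reach, as a shift and turn from the pose commanded when the call began, along the tool's axes at that moment, turning the shorter way round; what a row does not reach only later rows make up. A row lasts 1/10 s, in which the tool goes at most 50 mm and 8.59 degrees, less where a joint would pass 70% of its speed; a pose out of reach is approached as far as the arm can. A call with a number of a shift or a turn outside -1 to 1 is refused whole. A call with a gripper value outside its range is refused whole. The fingers move at their own pace and stop on an object; "force" is the grip in N (left out, the last holds). Time passes only in rows, so rows that repeat a pose let the fingers close. It gives the time, the measured TCP pose, the force and the opening at its end, in the units of the state.
- arm.read_state(): the state, without advancing time (a new reading comes with each control period).
- arm.get_image(name): name is "scene" or "top"; returns a dict with "color" (420x560x3 uint8, red, green, blue), "mtx" (3x3 intrinsics, pixels), "k1" (the pictures are not rectified: a ray, as slopes to the right and down, at radius r is drawn at 1 + k1 r^2 times it, then the intrinsics apply), "rvec" (rotation vector, rad) and "tvec" (3), from world to camera coordinates, as OpenCV has them. Camera axes: x right, y down, z forward; pixel columns grow to the right and rows downward; lengths in m; the calibration is good to about 2 mm. A picture is of the moment at which its call begins. There is no depth.
- arm.hand_in(): hands the job in, once; it reports no verdict.
The state is a dict: "t": time; "q": joint angles; "dq": joint speeds; "effort": joint torques, N m; "ee_pos": TCP position; "ee_rot": TCP orientation; "wrist_force": force on the tool from outside, world axes, zero at the start; "moment": the same for the moment, N m; "grip_width": finger opening in m.
Only numpy, scipy, OpenCV 4.12 (cv2) and the standard library are available. Lean on these libraries where they do the work, as an engineer would, in place of code of your own. Each camera call takes 0.05 s, during which the arm holds its last target.

## Working session

There is one attempt and no reset: what is moved stays moved. The work goes in short steps, Python scripts to look and compute and a tool call to move; the robot and the scene stay as the last step left them, time stands still between calls to the robot, and variables do not carry over. Pictures are saved under pics/ and viewed, and the job is handed in when it is done.

Besides the shell and the picture viewer there is one more tool, called as a command line: name --argument value ..., lists and objects as JSON in quotes. step_arm: Moves the arm, as the interface text tells. Its arguments: {"type":"object","properties":{"steps":{"type":"array","items":{"type":"object","properties":{"dr":{"type":"array","items":{"type":"number","minimum":-1,"maximum":1}},"slide":{"type":"array","items":{"type":"number","minimum":-1,"maximum":1}},"jaw":{"type":"number"}}}},"force":{"type":"number"}},"required":["steps"]}

```bash
mkdir -p pics; cat > h.py <<'E'
import numpy as np, cv2
from plant import arm
def grab(n,fn):
    d=arm.get_image(n); cv2.imwrite(f'pics/{fn}.png',d['color'][:,:,::-1]); 
    np.savez(f'pics/{fn}.npz',**{k:np.array(v) for k,v in d.items()}); return d
def load(fn): return dict(np.load(f'pics/{fn}.npz'))
def ray(d,u,v):
    K=np.array(d['mtx']);x=(u-K[0,2])/K[0,0];y=(v-K[1,2])/K[1,1]
    a,b=x,y
    for _ in range(30):
        s=1+float(d['k1'])*(a*a+b*b);a,b=x/s,y/s
    R=cv2.Rodrigues(np.array(d['rvec'],float))[0];t=np.array(d['tvec'],float).reshape(3)
    w=R.T@np.array([a,b,1]);return -R.T@t,w/np.linalg.norm(w)
def plane(d,u,v,z):
    c,w=ray(d,u,v);return c+w*(z-c[2])/w[2]
def proj(d,P):
    R=cv2.Rodrigues(np.array(d['rvec'],float))[0];p=R@np.array(P)+np.array(d['tvec'],float).reshape(3)
    a=p[:2]/p[2];a=a*(1+float(d['k1'])*(a@a));K=np.array(d['mtx']);return np.array([K[0,0]*a[0]+K[0,2],K[1,1]*a[1]+K[1,2]])
def tri(d1,p1,d2,p2):
    c1,w1=ray(d1,*p1);c2,w2=ray(d2,*p2)
    s=np.linalg.lstsq(np.stack([w1,-w2],1),c2-c1,rcond=None)[0]
    A=c1+s[0]*w1;B=c2+s[1]*w2;return (A+B)/2,np.linalg.norm(A-B)
E
python3 - <<'E'
from h import *
np.set_printoptions(precision=4,suppress=True)
for n in('scene','top'):
    d=grab(n,n+'0');print(n,d['mtx'].tolist(),d['k1'],ray(d,280,210))
print(arm.read_state())
E
```

```text
scene [[384.40082040045206, 0.0, 272.31067106947506], [0.0, 384.40082040045206, 220.535923717277], [0.0, 0.0, 1.0]] -0.01612754301059712 (array([1.1022, 0.6496, 0.7187]), array([-0.6023, -0.6413, -0.4754]))
top [[415.8815841250735, 0.0, 286.9516698445092], [0.0, 415.8815841250735, 210.782571738966], [0.0, 0.0, 1.0]] -0.08441092138695916 (array([ 0.2992, -0.0173,  1.4958]), array([ 0.1612,  0.0235, -0.9866]))
{'t': 0.1, 'q': array([-1.467 ,  0.2765,  1.506 ,  0.    ,  1.3607, -0.121 ]), 'dq': array([ 0.0015, -0.0018, -0.003 , -0.0001, -0.0015, -0.0001]), 'effort': array([  0.0016, -40.5454, -23.778 ,   0.0703,   0.0299,  -0.    ]), 'ee_pos': array([ 0.1281, -0.5602,  0.3019]), 'ee_rot': array([[ 0.9748,  0.2229, -0.0002],
       [ 0.2229, -0.9748,  0.0016],
       [ 0.0002, -0.0016, -1.    ]]), 'wrist_force': array([ 0.1922, -0.2162, -0.2393]), 'moment': array([0.0402, 0.0287, 0.014 ]), 'grip_width': 0.09409711995947773}
```

View pics/scene0.png

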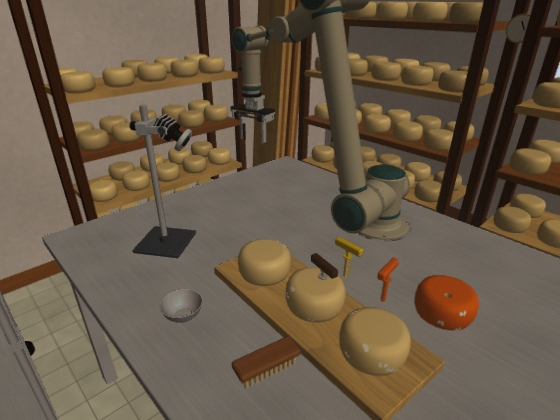

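View pics/top0.png

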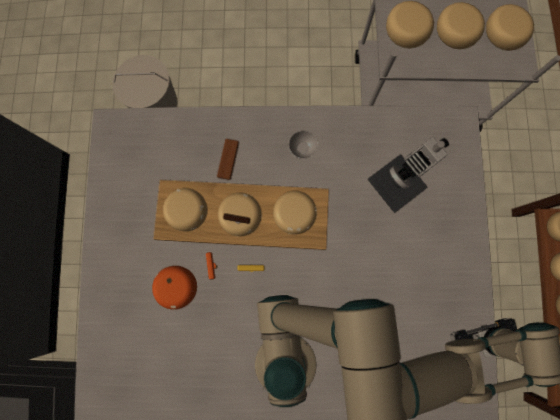

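```bash
python3 - <<'E'
from h import *
a=cv2.imread('pics/scene0.png');b=cv2.imread('pics/top0.png')
def c(im,x,y,w,h,s):return cv2.resize(im[y:y+h,x:x+w],None,fx=s,fy=s,interpolation=cv2.INTER_CUBIC)
cv2.imwrite('pics/c1.png',np.hstack([c(a,100,90,100,75,4),c(b,365,130,100,75,4)]))
cv2.imwrite('pics/c2.png',np.hstack([c(a,280,235,100,75,4),c(b,190,180,100,75,4)]))
E
```

```text
(no output)
```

View pics/c1.png

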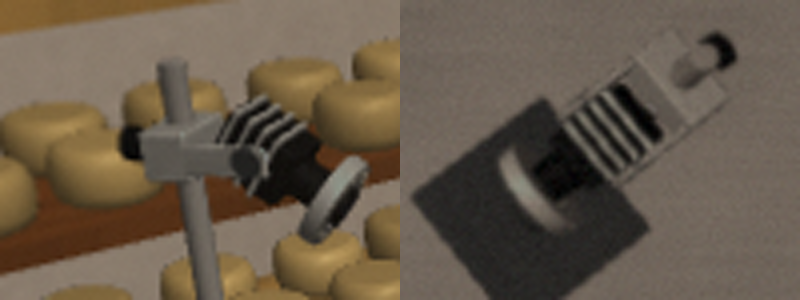

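View pics/c2.png

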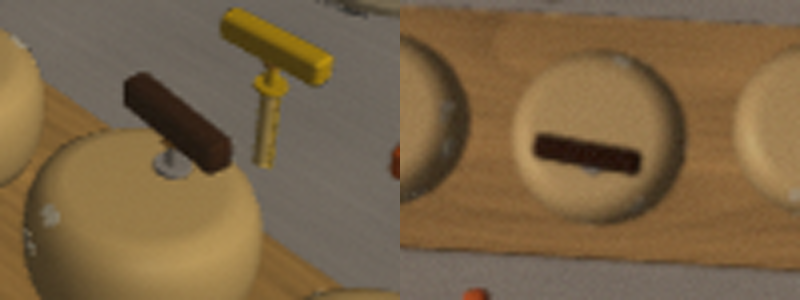

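The dark-handled iron is at scene (323,265), top (237,218), in the middle cheese. The yellow iron at scene (348,245) and the orange one at scene (388,270) are look-alikes standing on the table. The second crop confirms the dark one stands in a cheese. The camera stand is at scene (160,190), top (397,182). Next I measure.

```bash
python3 - <<'E'
from h import *
np.set_printoptions(precision=4,suppress=True)
t=load('top0');s=load('scene0')
def rect(mask):
    c,_=cv2.findContours(mask.astype(np.uint8),cv2.RETR_EXTERNAL,cv2.CHAIN_APPROX_NONE)
    c=max(c,key=cv2.contourArea);m=cv2.moments(c);return cv2.minAreaRect(c),cv2.boxPoints(cv2.minAreaRect(c)),(m['m10']/m['m00'],m['m01']/m['m00']),cv2.contourArea(c)
im=t['color'].astype(int);g=im.sum(2);print('px',im[218,237],im[182,382],im[150,380],im[200,420])
m=np.zeros(g.shape);m[205:232,215:258]=g[205:232,215:258]<150
r=rect(m);print('handle top',r[0],r[2],r[3])
P=[plane(t,*p,0.155) for p in r[1]];print(np.array(P),np.mean(P,0))
m=np.zeros(g.shape);m[145:215,365:432]=g[145:215,365:432]<190
r=rect(m);print('base',r[0],r[3]);
P=np.array([plane(t,*p,0.012) for p in r[1]]);print(P,P.mean(0))
si=s['color'].astype(int);sg=si.sum(2);print(si[265,323])
m=np.zeros(sg.shape);m[245:285,300:345]=sg[245:285,300:345]<170
r=rect(m);print('h scene',r[0],r[2])
# lens ring
L,e=tri(s,(100+333/4,90+200/4),t,(365+138/4,130+190/4));print('ring',L,e)
for p in [(0.55,0.0,0.144)]:print(proj(s,p),proj(t,p))
# wheel
for n,(u,v) in dict(w=(239,215),b=(184,210),c=(295,213)).items():print(n,plane(t,u,v,0.09))
for z in (0.46,):print('posttop',tri(s,(100+172/4,90+65/4),t,(365+720/4-0,130+48/4)) )
E
```

```text
px [40 16  5] [40 36 36] [116 105  94] [111 102  93]
handle top ((236.4496612548828, 218.28526306152344), (26.009872436523438, 5.503201961517334), 10.007980346679688) (236.41228070175438, 218.2280701754386) 114.0
[[0.4903 0.2004 0.155 ]
 [0.5082 0.1976 0.155 ]
 [0.4929 0.1134 0.155 ]
 [0.4751 0.1163 0.155 ]] [0.4916 0.1569 0.155 ]
base ((397.1219787597656, 182.90243530273438), (43.72865676879883, 42.16691589355469), 51.34019470214844) 1726.5
[[ 0.6553 -0.3011  0.012 ]
 [ 0.7556 -0.4282  0.012 ]
 [ 0.6254 -0.5231  0.012 ]
 [ 0.5281 -0.3962  0.012 ]] [ 0.6411 -0.4121  0.012 ]
[40 27 19]
h scene ((323.5870666503906, 265.50823974609375), (32.79081344604492, 10.526044845581055), 39.09385681152344) (323.878842676311, 265.35804701627484)
ring [ 0.5737 -0.3245  0.3673] 0.0009752688816202977
[263.8822 247.664 ] [284.4993 201.0464]
w [0.5123 0.1567 0.09  ]
b [0.5306 0.3475 0.09  ]
c [ 0.5183 -0.0351  0.09  ]
posttop (array([ 0.5937, -0.6593,  0.4431]), np.float64(0.13762285565494548))
```

```bash
python3 - <<'E'
from h import *
np.set_printoptions(precision=4,suppress=True)
t=load('top0');s=load('scene0')
print('handle',tri(s,(323.6,265.5),t,(236.4,218.3)),proj(s,(.4916,.157,.147)))
print('posttop',tri(s,(100+172/4,90+65/4),t,(365+320/4,130+48/4)))
# vertical post: foot in scene
C=np.array([.641,-.412,0])
for z in (0.012,.2,.46):print(z,proj(s,C+[0,0,z]),proj(t,C+[0,0,z]))
h=np.array([.614,-.789,0]);x=.819*h+np.array([0,0,.574]);z=-.574*h+np.array([0,0,.819]);y=np.cross(z,x)
a=cv2.imread('pics/scene0.png');b=cv2.imread('pics/top0.png')
def draw(L,c1,c2):
  global a,b
  for th in np.linspace(0,6.283,41):
    P=L+.036*(np.cos(th)*y+np.sin(th)*z)
    for n,im in((0,c1),(1,c2)):
        u=proj((s,t)[n],P);o=((100,90),(365,130))[n]
        cv2.circle(im,tuple(int(round(k)) for k in (u-o+.5)*8),1,(0,255,0),-1)
def c(im,x,y,w,h,s):return cv2.resize(im[y:y+h,x:x+w],None,fx=s,fy=s,interpolation=cv2.INTER_CUBIC)
c1=c(a,100,90,100,75,8)[:, 350:700].copy();c1=c(a,100,90,100,75,8);c2=c(b,365,130,100,75,8)
L=np.array([.641,-.412,.365])-.12*h
print(L,L-.13*x)
draw(L,c1,c2)
cv2.imwrite('pics/ov.png',np.hstack([c1[:,300:700],c2[:,50:450]]))
E
```

```text
handle (array([0.4926, 0.1591, 0.144 ]), np.float64(0.0018319770605134127)) [322.9116 263.959 ]
posttop (array([ 0.641 , -0.4215,  0.4603]), np.float64(0.012928929340691927))
0.012 [164.7776 239.7359] [397.1764 182.7146]
0.2 [156.2731 189.5768] [411.831  169.5927]
0.46 [142.2519 106.0538] [440.0761 144.2187]
[ 0.5673 -0.3173  0.365 ] [ 0.5019 -0.2333  0.2904]
```

View pics/ov.png

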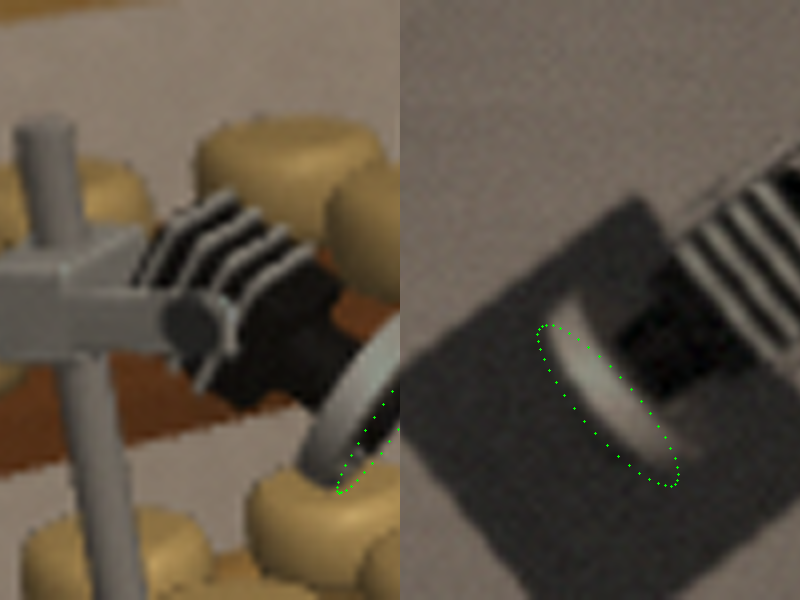

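```bash
python3 - <<'E'
from h import *
np.set_printoptions(precision=4,suppress=True)
t=load('top0');s=load('scene0')
h=np.array([.614,-.789,0]);x=.819*h+np.array([0,0,.574]);z=-.574*h+np.array([0,0,.819]);y=np.cross(z,x)
def c(im,x,y,w,h,s):return cv2.resize(im[y:y+h,x:x+w],None,fx=s,fy=s,interpolation=cv2.INTER_CUBIC)
rows=[]
a=cv2.imread('pics/scene0.png');b=cv2.imread('pics/top0.png')
for L in ([.5673,-.3173,.365],[.5705,-.3205,.367]):
  c1=c(a,165,120,40,30,10);c2=c(b,380,160,40,30,10)
  for r,col in((.036,(0,255,0)),(.0155,(0,0,255))):
   for th in np.linspace(0,6.283,41):
    P=np.array(L)+r*(np.cos(th)*y+np.sin(th)*z)
    for n,im in((0,c1),(1,c2)):
        u=proj((s,t)[n],P);o=((165,120),(380,160))[n]
        cv2.circle(im,tuple(int(round(k)) for k in (u-o+.5)*10),1,col,-1)
  rows.append(np.hstack([c1,c2]))
cv2.imwrite('pics/ov2.png',np.vstack(rows))
E
```

```text
(no output)
```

View pics/ov2.png

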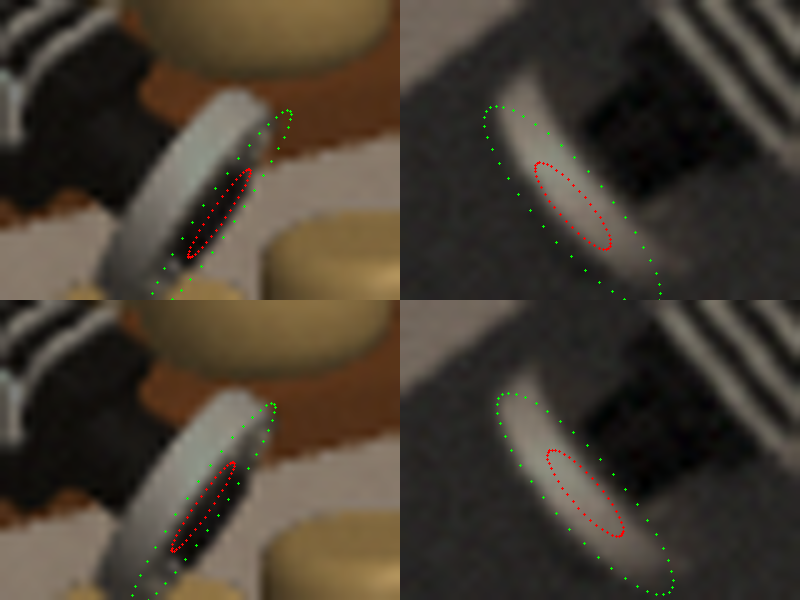

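step_arm --steps '[{"dr": [0, 0, 0], "slide": [0.128, -0.154, 0], "jaw": 0}, {"dr": [0, 0, 0], "slide": [0.256, -0.307, 0], "jaw": 0}, {"dr": [0, 0, 0], "slide": [0.384, -0.461, 0], "jaw": 0}, {"dr": [0, 0, 0], "slide": [0.512, -0.614, 0], "jaw": 0}, {"dr": [0, 0, 0], "slide": [0.64, -0.768, 0], "jaw": 0}]'

```text
t: 0.6
ee_pos: [0.2417, -0.3358, 0.3023]
ee_rot: [[0.975, 0.222, 0.0], [0.222, -0.975, 0.001], [0.0, -0.0, -1.0]]
wrist_force: [0.1, 0.6, 0.4]
grip_width: 0.094
```

step_arm --steps '[{"dr": [0, 0, -0.04], "slide": [0.128, -0.154, 0], "jaw": 0}, {"dr": [0, 0, -0.08], "slide": [0.256, -0.307, 0], "jaw": 0}, {"dr": [0, 0, -0.12], "slide": [0.384, -0.461, 0], "jaw": 0}, {"dr": [0, 0, -0.16], "slide": [0.512, -0.614, 0], "jaw": 0}, {"dr": [0, 0, -0.2], "slide": [0.64, -0.768, 0], "jaw": 0}]'

```text
t: 1.1
ee_pos: [0.3547, -0.113, 0.3027]
ee_rot: [[0.654, 0.756, 0.0], [0.756, -0.654, -0.0], [0.0, 0.001, -1.0]]
wrist_force: [0.7, -0.1, -0.3]
grip_width: 0.094
```

```bash
cat > st.py <<'E'
from h import *
np.set_printoptions(precision=4,suppress=True)
from scipy.spatial.transform import Rotation as Ro
def go(Pg,y,z):
    """target grasp point Pg, tool y,z dirs"""
    st=arm.read_state();R=np.array(st['ee_rot']);p=np.array(st['ee_pos'])
    z=np.array(z,float);z/=np.linalg.norm(z);y=np.array(y,float);y-=z*(y@z);y/=np.linalg.norm(y)
    T=np.stack([np.cross(y,z),y,z],1);tcp=np.array(Pg)-.078*z
    print('t',st['t'],'q',st['q'],'pos',p,'grip',st['grip_width'],'F',st['wrist_force'])
    print('tcp target',tcp,'slide',R.T@(tcp-p)/.25,'dr',Ro.from_matrix(R.T@T).as_rotvec()/np.pi)
E
python3 -c "
from st import *
go([.4921,.158,.225],[.984,-.178,0],[0,0,-1])"
```

```text
t 1.1 q [-0.4959 -0.0387  1.8787 -0.0001  1.301   0.2171] pos [ 0.3547 -0.113   0.3027] grip 0.0940315469124098 F [ 0.6907 -0.0627 -0.3271]
tcp target [0.4921 0.158  0.303 ] slide [ 1.1795 -0.2932 -0.0015] dr [ 0.0002  0.     -0.17  ]
```

step_arm --steps '[{"dr": [0, 0, -0.034], "slide": [0.19, -0.047, 0], "jaw": 0}, {"dr": [0, 0, -0.068], "slide": [0.38, -0.094, 0], "jaw": 0}, {"dr": [0, 0, -0.1], "slide": [0.57, -0.141, 0], "jaw": 0}, {"dr": [0, 0, -0.14], "slide": [0.76, -0.188, 0], "jaw": 0}, {"dr": [0, 0, -0.17], "slide": [0.94, -0.235, 0], "jaw": 0}]'

```text
t: 1.6
ee_pos: [0.4651, 0.1029, 0.3024]
ee_rot: [[0.177, 0.984, -0.0], [0.984, -0.177, -0.0], [-0.0, -0.0, -1.0]]
wrist_force: [0.6, -1.6, 0.5]
grip_width: 0.0942
```

```bash
python3 -c "
from st import *
go([.4921,.158,.225],[.984,-.178,0],[0,0,-1])"
```

```text
t 1.6 q [ 0.0718  0.1268  1.7022 -0.0003  1.3128  0.2501] pos [0.4651 0.1029 0.3024] grip 0.09420251606707009 F [ 0.5998 -1.6215  0.4662]
tcp target [0.4921 0.158  0.303 ] slide [ 0.2359  0.0672 -0.0025] dr [-0.      0.0001  0.0002]
```

step_arm --steps '[{"dr": [0, 0, 0], "slide": [0.12, 0.035, 0], "jaw": 0}, {"dr": [0, 0, 0], "slide": [0.236, 0.067, 0], "jaw": 0.3}, {"dr": [0, 0, 0], "slide": [0.236, 0.067, 0], "jaw": 0.3}, {"dr": [0, 0, 0], "slide": [0.236, 0.067, 0], "jaw": 0.3}]'

```text
t: 2.0
ee_pos: [0.4916, 0.1557, 0.302]
ee_rot: [[0.181, 0.983, -0.002], [0.983, -0.181, -0.001], [-0.001, -0.002, -1.0]]
wrist_force: [0.2, 0.4, -0.8]
grip_width: 0.0737
```

```bash
python3 -c "
from st import *
go([.4921,.158,.144],[.984,-.178,0],[0,0,-1])
d=grab('scene','s1');cv2.imwrite('pics/s1c.png',cv2.resize(d['color'][200:350,240:440,::-1],None,fx=4,fy=4))"
```

```text
t 2.0 q [ 0.1722  0.1878  1.627  -0.0008  1.3288  0.3546] pos [0.4916 0.1557 0.302 ] grip 0.07368533362966083 F [ 0.151   0.3937 -0.7562]
tcp target [0.4921 0.158  0.222 ] slide [0.0098 0.001  0.3198] dr [-0.0005  0.0004 -0.001 ]
```

View pics/s1c.png

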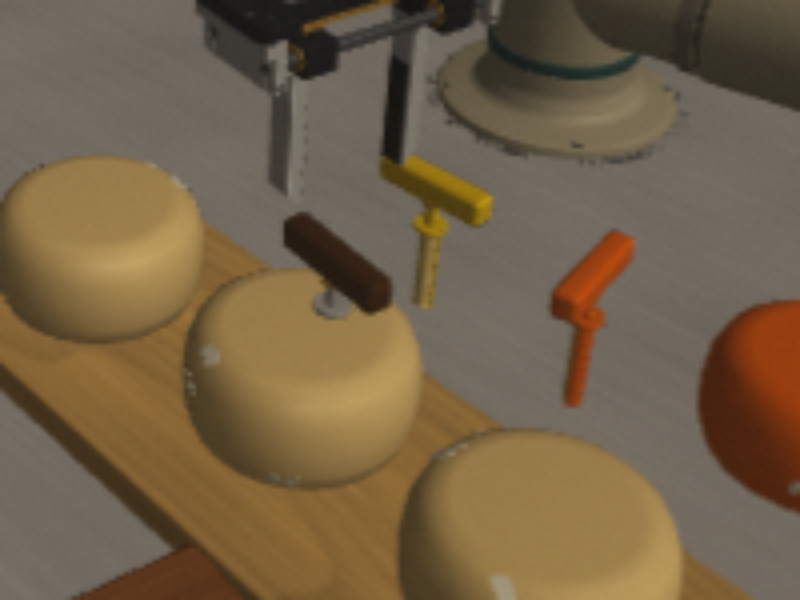

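The fingers at crop (285,190) and (395,160) straddle the dark bar at (335,260), well above it, with the jaws opening across the bar. I descend.

step_arm --steps '[{"dr": [0, 0, 0], "slide": [0.01, 0, 0.1], "jaw": 0.3}, {"dr": [0, 0, 0], "slide": [0.01, 0, 0.2], "jaw": 0.3}, {"dr": [0, 0, 0], "slide": [0.01, 0, 0.27], "jaw": 0.3}, {"dr": [0, 0, 0], "slide": [0.01, 0, 0.312], "jaw": 0.3}, {"dr": [0, 0, 0], "slide": [0.01, 0, 0.312], "jaw": 0.3}]'

```text
t: 2.55
ee_pos: [0.4914, 0.1569, 0.2235]
ee_rot: [[0.184, 0.983, -0.003], [0.983, -0.184, -0.001], [-0.001, -0.003, -1.0]]
wrist_force: [-0.5, 0.9, 0.0]
grip_width: 0.0658
```

step_arm --force 15 --steps '[{"dr": [0, 0, 0], "slide": [0, 0, 0], "jaw": 0.7}, {"dr": [0, 0, 0], "slide": [0, 0, 0], "jaw": 0.8}, {"dr": [0, 0, 0], "slide": [0, 0, 0], "jaw": 0.9}, {"dr": [0, 0, 0], "slide": [0, 0, 0], "jaw": 1}, {"dr": [0, 0, 0], "slide": [0, 0, 0], "jaw": 1}]'

```text
t: 3.05
ee_pos: [0.4926, 0.1582, 0.225]
ee_rot: [[0.182, 0.983, 0.001], [0.983, -0.182, 0.0], [0.0, 0.001, -1.0]]
wrist_force: [0.2, -0.4, 0.7]
grip_width: 0.0291
```

```bash
python3 -c "
from st import *
go([.4921,.158,.144],[.984,-.178,0],[0,0,-1])
d=grab('scene','s2');cv2.imwrite('pics/s2c.png',cv2.resize(d['color'][200:350,240:440,::-1],None,fx=4,fy=4))"
```

```text
t 3.05 q [ 0.1762  0.2472  1.7502 -0.0001  1.1435  0.3597] pos [0.4926 0.1582 0.225 ] grip 0.029134289738255256 F [ 0.2066 -0.4046  0.6712]
tcp target [0.4921 0.158  0.222 ] slide [-0.001  -0.0017  0.012 ] dr [ 0.0002 -0.0001 -0.0014]
```

View pics/s2c.png

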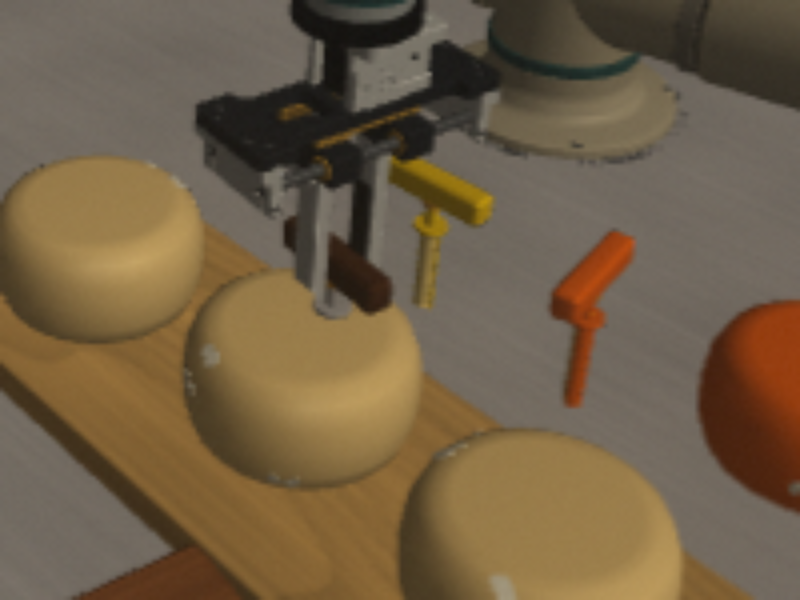

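The fingers straddle the middle of the bar at crop (335,265) and are still closing (29 mm). I keep closing.

step_arm --force 15 --steps '[{"dr": [0, 0, 0], "slide": [0, 0, 0], "jaw": 1}, {"dr": [0, 0, 0], "slide": [0, 0, 0], "jaw": 1}, {"dr": [0, 0, 0], "slide": [0, 0, 0], "jaw": 1}]'

```text
t: 3.4
ee_pos: [0.4927, 0.1581, 0.2248]
ee_rot: [[0.183, 0.983, 0.001], [0.983, -0.183, 0.0], [0.0, 0.001, -1.0]]
wrist_force: [-0.2, -0.3, 1.2]
grip_width: 0.0203
```

step_arm --force 45 --steps '[{"dr": [0, 0, 0], "slide": [0, 0, 0], "jaw": 1}, {"dr": [0, 0, 0], "slide": [0, 0, 0], "jaw": 1}, {"dr": [0, 0, 0], "slide": [0, 0, 0], "jaw": 1}]'

```text
t: 3.7
ee_pos: [0.4926, 0.1581, 0.2248]
ee_rot: [[0.183, 0.983, 0.001], [0.983, -0.183, 0.0], [0.0, 0.001, -1.0]]
wrist_force: [0.2, -0.2, 1.0]
grip_width: 0.0194
```

```bash
python3 -c "
from st import *
go([.4921,.158,.144],[.984,-.178,0],[0,0,-1])
print(arm.read_state()['moment'])"
```

```text
t 3.7 q [ 0.1761  0.2475  1.7503 -0.0001  1.1432  0.3597] pos [0.4926 0.1581 0.2248] grip 0.01936089490434028 F [ 0.1543 -0.1859  0.9953]
tcp target [0.4921 0.158  0.222 ] slide [-0.0009 -0.0021  0.0112] dr [ 0.0002 -0.     -0.0015]
[-0.0601 -0.1803  0.0274]
```

step_arm --steps '[{"dr": [0, 0, 0], "slide": [0, 0, -0.05], "jaw": 1}, {"dr": [0, 0, 0], "slide": [0, 0, -0.12], "jaw": 1}, {"dr": [0, 0, 0], "slide": [0, 0, -0.2], "jaw": 1}, {"dr": [0, 0, 0], "slide": [0, 0, -0.28], "jaw": 1}, {"dr": [0, 0, 0], "slide": [0, 0, -0.36], "jaw": 1}]'

```text
t: 4.2
ee_pos: [0.4917, 0.158, 0.3156]
ee_rot: [[0.183, 0.983, -0.002], [0.983, -0.183, -0.0], [-0.001, -0.002, -1.0]]
wrist_force: [-0.0, 0.5, -1.8]
grip_width: 0.0196
```

step_arm --steps '[{"dr": [0, 0, 0], "slide": [0, 0, -0.1], "jaw": 1}, {"dr": [0, 0, 0], "slide": [0, 0, -0.2], "jaw": 1}, {"dr": [0, 0, 0], "slide": [0, 0, -0.3], "jaw": 1}, {"dr": [0, 0, 0], "slide": [0, 0, -0.4], "jaw": 1}, {"dr": [0, 0, 0], "slide": [0, 0, -0.4], "jaw": 1}]'

```text
t: 4.7
ee_pos: [0.493, 0.1583, 0.4182]
ee_rot: [[0.183, 0.983, 0.006], [0.983, -0.183, 0.001], [0.002, 0.006, -1.0]]
wrist_force: [0.4, -0.5, -1.1]
grip_width: 0.0194
```

```bash
python3 -c "
from st import *
L=np.array([.571,-.322,.368]);h=np.array([.614,-.789,0]);x=.819*h+np.array([0,0,.574]);z=-.574*h+np.array([0,0,.819])
go(L-.13*x+.073*z,x,-z)
d=grab('scene','s3');cv2.imwrite('pics/s3c.png',cv2.resize(d['color'][150:350,200:466,::-1],None,fx=3,fy=3))"
```

```text
t 4.7 q [ 0.1762  0.1414  1.4021 -0.      1.592   0.3597] pos [0.493  0.1583 0.4182] grip 0.019386499319673536 F [ 0.4093 -0.4581 -1.1431]
tcp target [ 0.4524 -0.1696  0.417 ] slide [-1.3191  0.0796  0.0023] dr [-0.1843 -0.0718  0.2233]
```

View pics/s3c.png

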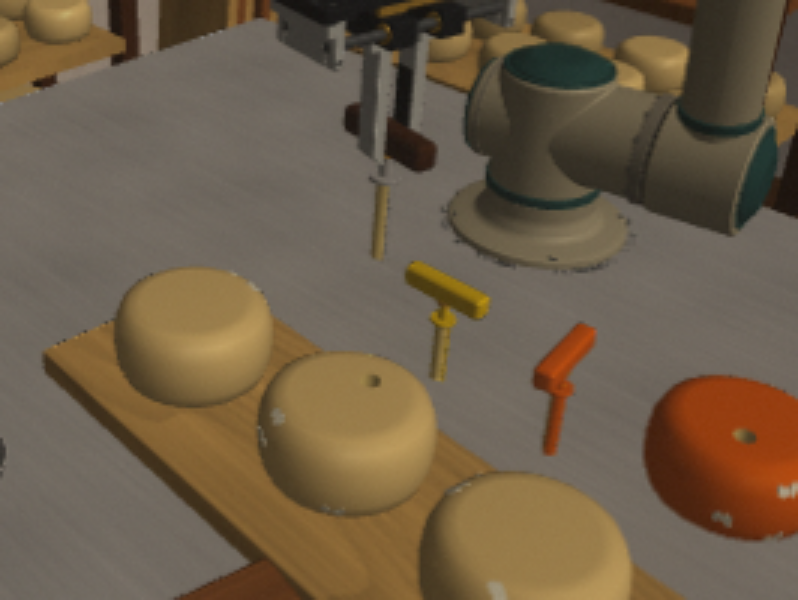

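The tip is clear, the bore in the middle cheese is empty at crop (373,381), and the sample hangs at (380,220) showing pale towards the +x side. I carry it to the camera.

step_arm --steps '[{"dr": [-0.018, -0.007, 0.022], "slide": [-0.12, 0.008, 0], "jaw": 1}, {"dr": [-0.036, -0.014, 0.044], "slide": [-0.26, 0.016, 0], "jaw": 1}, {"dr": [-0.055, -0.021, 0.067], "slide": [-0.4, 0.024, 0], "jaw": 1}, {"dr": [-0.073, -0.028, 0.089], "slide": [-0.54, 0.032, 0], "jaw": 1}, {"dr": [-0.092, -0.036, 0.111], "slide": [-0.66, 0.04, 0], "jaw": 1}]'

```text
t: 5.25
ee_pos: [0.4705, -0.0074, 0.4125]
ee_rot: [[0.519, 0.825, 0.223], [0.852, -0.481, -0.205], [-0.062, 0.297, -0.953]]
wrist_force: [0.8, -0.0, -1.9]
grip_width: 0.0195
```

```bash
cat > tg.py <<'E'
from st import *
L=np.array([.571,-.322,.368]);h=np.array([.614,-.789,0]);x=.819*h+np.array([0,0,.574]);z=-.574*h+np.array([0,0,.819])
go(L-.13*x+.073*z,x,-z)
E
python3 tg.py
```

```text
t 5.25 q [-0.0413 -0.0257  1.63   -0.2043  1.3047  0.5275] pos [ 0.4705 -0.0074  0.4125] grip 0.01952939925031627 F [ 0.8418 -0.0049 -1.9147]
tcp target [ 0.4524 -0.1696  0.417 ] slide [-0.5917  0.258   0.0995] dr [-0.0938 -0.0334  0.1124]
```

step_arm --steps '[{"dr": [-0.018, -0.007, 0.022], "slide": [-0.11, 0.05, 0.02], "jaw": 1}, {"dr": [-0.036, -0.014, 0.045], "slide": [-0.22, 0.1, 0.04], "jaw": 1}, {"dr": [-0.055, -0.021, 0.067], "slide": [-0.32, 0.14, 0.055], "jaw": 1}, {"dr": [-0.073, -0.028, 0.088], "slide": [-0.42, 0.18, 0.07], "jaw": 1}, {"dr": [-0.092, -0.034, 0.111], "slide": [-0.5, 0.22, 0.085], "jaw": 1}]'

```text
t: 5.75
ee_pos: [0.4559, -0.1442, 0.4157]
ee_rot: [[0.788, 0.508, 0.348], [0.616, -0.647, -0.45], [-0.004, 0.568, -0.823]]
wrist_force: [-0.3, -0.8, -2.2]
grip_width: 0.0196
```

```bash
python3 tg.py; python3 -c "
from st import *
d=grab('scene','s4');cv2.imwrite('pics/s4c.png',cv2.resize(d['color'][60:260,90:356,::-1],None,fx=3,fy=3))"
```

```text
t 5.75 q [-0.2322 -0.1028  1.7837 -0.435   1.0126  0.8221] pos [ 0.4559 -0.1442  0.4157] grip 0.019581834498343373 F [-0.2649 -0.8176 -2.2129]
tcp target [ 0.4524 -0.1696  0.417 ] slide [-0.0737  0.0617  0.0365] dr [-0.0021  0.0005  0.0013]
```

View pics/s4c.png

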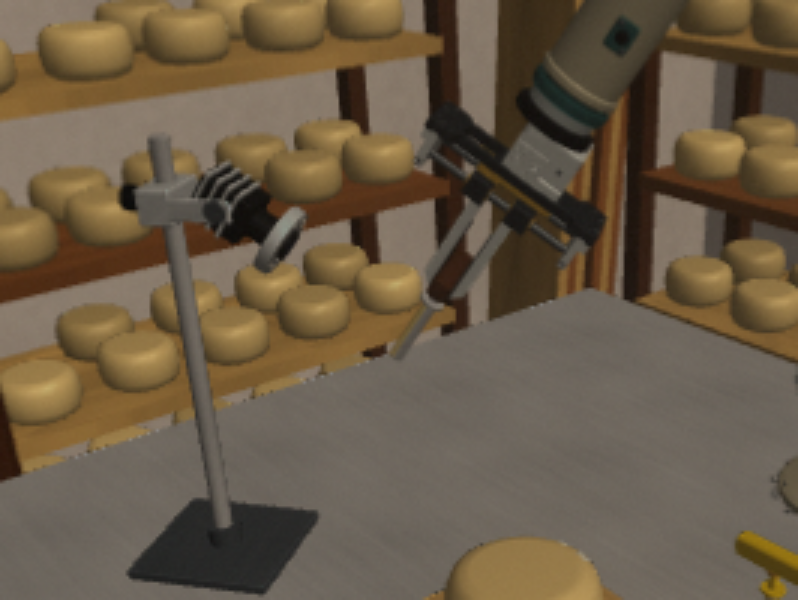

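The iron leans parallel to the lens face, its sample at about crop (415,330) and the ring light at (282,238), with good clearance. Last bit now.

step_arm --steps '[{"dr": [0, 0, 0], "slide": [-0.03, 0.025, 0.015], "jaw": 1}, {"dr": [-0.002, 0, 0.001], "slide": [-0.074, 0.062, 0.036], "jaw": 1}, {"dr": [-0.002, 0, 0.001], "slide": [-0.074, 0.062, 0.036], "jaw": 1}, {"dr": [-0.002, 0, 0.001], "slide": [-0.074, 0.062, 0.036], "jaw": 1}, {"dr": [-0.002, 0, 0.001], "slide": [-0.074, 0.062, 0.036], "jaw": 1}]'

```text
t: 6.3
ee_pos: [0.4541, -0.1681, 0.4188]
ee_rot: [[0.787, 0.506, 0.354], [0.617, -0.644, -0.452], [-0.001, 0.574, -0.819]]
wrist_force: [-0.4, 0.2, -1.6]
grip_width: 0.0194
```

```bash
python3 tg.py; python3 -c "
from st import *
d=grab('scene','s5');t=grab('top','t5')
L=np.array([.571,-.322,.368]);h=np.array([.614,-.789,0]);x=.819*h+np.array([0,0,.574]);z=-.574*h+np.array([0,0,.819]);S=L-.13*x
a=cv2.resize(d['color'][100:250,140:290,::-1],None,fx=4,fy=4);b=cv2.resize(t['color'][130:280,320:370+100,::-1],None,fx=4,fy=4)
b=b[:,:600]
for P in (S-.035*z,S,S+.071*z,L):
  u=proj(d,P);cv2.circle(a,tuple(int(k) for k in (u-[140,100]+.5)*4),3,(0,255,0),1)
  u=proj(t,P);cv2.circle(b,tuple(int(k) for k in (u-[320,130]+.5)*4),3,(0,255,0),1)
cv2.imwrite('pics/s5c.png',cv2.resize(np.hstack([a,b]),(800,400)))"
```

```text
t 6.3 q [-0.3001 -0.1069  1.7822 -0.4035  0.9833  0.7476] pos [ 0.4541 -0.1681  0.4188] grip 0.019391057603228092 F [-0.4231  0.2302 -1.585 ]
tcp target [ 0.4524 -0.1696  0.417 ] slide [-0.009  -0.0036  0.0059] dr [-0.0001 -0.0006  0.0012]
```

View pics/s5c.png

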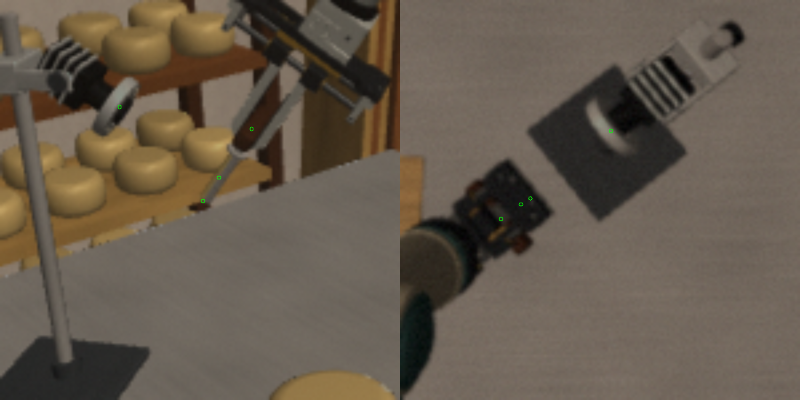

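View pics/t5.png

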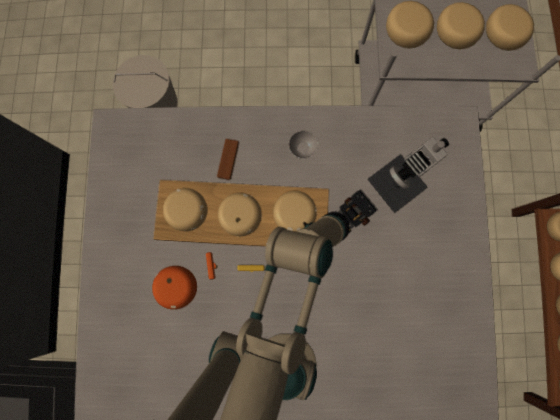

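```bash
python3 -c "
from st import *
a=arm.read_state();print(a['dq'],a['ee_pos'],a['grip_width'])
t0=load('top0')['color'].astype(int);t5=load('t5')['color'].astype(int)
print([np.abs(t0[r,c]-t5[r,c]).mean().round(2) for r,c in ((slice(185,240),slice(160,270)),(slice(135,182),slice(215,325)),(slice(150,215),slice(380,450)))])
arm.hand_in()"
```

```text
[-0.0018 -0.0006 -0.004  -0.0028 -0.0031 -0.0026] [ 0.4543 -0.1682  0.4193] 0.019403020448193083
[np.float64(5.08), np.float64(2.52), np.float64(2.59)]
the job is handed in; nothing more can be done
```

I drew the iron straight up out of the middle cheese, turned and tilted it, and handed the job in at about 6.4 s with it held in front of the camera. The hand-in gave no verdict.

- **Position:** the tool was about 3 mm and well under 1° from the target pose. The lens position and direction come from my own image measurements, which I put within a few mm and a few degrees.
- **Two views:** the positions I expected for the handle, sample and tip lay on the iron in the scene view. In the top view the handle's ends were centred where expected and lay square to the camera's line of sight.
- **Grip and stillness:** the fingers still held the handle at 19.4 mm with a 45 N grip, and every joint was turning at less than 0.005 rad/s.
- **Other objects:** by eye, the cheeses, brush, bowl and camera stand were where they started. Pixel changes in the top view were small around the brush and bowl and around the stand. They were a little larger around the two left cheeses (the right-hand one was left out), where the iron had gone.
- **Not checked directly:** I had no close view of the channel from the lens side at the end. That it faces the lens follows from the handle's direction and from seeing the pale sample on that side after the draw.

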